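# Number a board in the workshop's marking press

### The arm

A 6-joint arm with a two-finger parallel gripper is mounted at the origin on the work surface. World frame = base frame: x ahead of the robot, y to its left, z up, the work surface at z = 0. Lengths are in m, angles in degrees, forces in N, time in s.
With the tool pointing down it reaches from about 0.4 to 0.825 m from the base axis. Payload 7 kg.
Tool frame: the origin (TCP) lies at the very end of the fingers, on their centre line; the grasp point (between the pads) lies 19 mm behind it; z points along the fingers, y is the line along which they close (so a half turn about z gives the same grasp; the last joint's range is limited). The gripper opens to 88 mm and grips with 3 to 60 N. Pads are 19 mm wide; open, the fingers measure 130 mm over their backs; the gripper's body (78 mm by 193 mm) begins 47 mm behind the grasp point.
Start: joints at [-46.633, 20.546, 0.682, 0, -70.136, -16.507], TCP at [0.305, -0.602, 0.227] pointing down, gripper open.
Joint ranges: [-176.03, 176.03], [-82.01, 121.73], [-58.28, 71.71], [-173.87, 95.51], [-174.79, -0.11], [-173.66, 173.66]. Speed limits (degrees/s): [136.94, 136.94, 172.46, 180, 180, 180].

### API

Orientations are given as [roll, pitch, yaw] about the fixed x, y, z axes, in that order (R = Rz(yaw) Ry(pitch) Rx(roll)).
In Python, from plant import ctrl gives the robot as it stands.
- The arm moves only by the tool carry_out, never from a script. Its argument "deltas" is a list that holds one entry, the list of rows, each a list of 5 numbers: the shift along the tool's x, y, z scaled (see below), then the turn about the tool's z scaled (see below), then the opening, from -1 (shut) to 1 (fully open). A call has 1 to 5 rows; each row is the pose to reach, as a shift and turn from the pose commanded when the call began, along the tool's axes at that moment, turning the shorter way round; what a row does not reach only later rows make up. The controller multiplies each number of a shift by 20 cm and each number of a turn by 2 pi rad. A row lasts 1/10 s, in which the tool goes at most 50 mm and 8.59 degrees, less where a joint would pass 70% of its speed; a pose out of reach is approached as far as the arm can. A call with a number of a shift or a turn outside -1 to 1 is refused whole. A call with a gripper value outside its range is refused whole. The fingers move at their own pace and stop on an object; the grip force is fixed at half the most. Time passes only in rows, so rows that repeat a pose let the fingers close. It gives the time, the measured TCP pose, the force, the opening and the grip force at its end, in the units of the state.
- ctrl.get_obs(): the state, without advancing time (a new reading comes with each control period).
- ctrl.snapshot(name): name is "side" or "top" or "wrist"; returns a dict with "color" (400x640x3 uint8, red, green, blue), "camera_matrix" (3x3 intrinsics, pixels), "R" (3x3) and "t" (3): a world point X has camera coordinates R X + t. Camera axes: x right, y down, z forward; pixel columns grow to the right and rows downward; lengths in m; the calibration is good to about 2 mm. A picture is of the moment at which its call begins. There is no depth.
- ctrl.close_job(): hands the job in; it is judged then, once.
Trained networks look in a picture, given as the dict that the camera call returned (one of the last four; its "shot" number tells which), for a name from the list of things; names that differ only in an ending like _2 or _b are one class to them, and where a whole thing is asked for, a point or a joint stands for the part that bears it (a point fixed in the world has none). Each returns a list of dicts, best first, with "p" (0 to 1); they miss things now and then, are a little off and sometimes report something else, mostly with a low value. They report only what shows in the picture. A call takes as long as a camera call. They do not tell look-alikes from the thing itself.
- ctrl.search_frame(picture, name): "centre" ([column, row] in pixels, amid what is visible of it).
- ctrl.silhouettes(picture, name): "mask" (400x640 bool, what is visible of it) and "centre" ([column, row] in pixels, amid what is visible of it).
- ctrl.spot_point(picture, name): "centre" ([column, row] in pixels: a listed point, or the origin of a listed thing).
The state is a dict: "clock": time; "joint_pos": joint angles; "qvel": joint speeds; "tau": joint torques, N m; "tool_pos": TCP position; "orientation": TCP orientation; "force": force on the tool from outside, world axes, zero at the start; "moment": the same for the moment, N m; "opening": finger opening in m; "gripper_force": force on a finger pad.
Only numpy, scipy, OpenCV 4.12 (cv2) and the standard library are available. Lean on these libraries where they do the work, as an engineer would, in place of code of your own. Each camera call takes 0.05 s, during which the arm holds its last target. There are 200 camera calls.

### The job

Number the board in the marking press with a 7: turn the press's number drum by the black T-handle on top until the 7 stands centred in the little window, push the board home into the corner of the press table so that it lies flat against both the long fence and the end stop, and flip the toggle clamp over so that its foot holds the board down. Then press the black palm knob fully down and let it spring back up; never press it before number, board and clamp are all right, for that would misprint. Leave the glue bottle, the hammer and the try square on the bench alone.

Things in the scene. Friction and masses are not known exactly. Their poses are not given: they have to be found in the camera images.
- press: Fixed grey and steel bench press, 240 x 465 x 190 mm. Origin at bench height; its axes, used in all entries (mm from its origin): x roughly away from the robot, y roughly to the robot's left, z up. Table top at z = 30, from x = -100 to 75, y = -225 to 240. Square head over its right end, x = -90 to 90, y = -205 to -25, z = 72 to 118, on a column nearer the robot (x below -100).
- fence (a point): Middle of the upper edge of the long fence's face: a steel bar along the press's y on the robot's side of the board, 14 mm wide, 15 mm high, face at x = -40 looking to +x, from y = -85 to 230.
- stop (a point): Middle of the upper edge of the end stop's face (y = -75, looking to +y), a 70 mm wide, 15 mm high bar on the table below the head. The 20 mm board fits under the head.
- home (a point): Where the board's centre lies when the board is home against fence and stop: x = 0, y = 25, z = 40 of the press, board's length along the press's y.
- board_mid (a point): Centre of the loose wooden board, 80 x 200 x 20 mm (its own x, y, z), 0.15 to 0.31 kg, lying flat on the press table with its length roughly along the press's y; at first 4 to 10 cm short of the end stop and 1 to 3 cm off the fence.
- window (a point): Centre of the window in the head's flat top cover, 38 x 26 mm (x by y), at x = 0, y = -185, z = 118. The number to be printed shows in it: a black digit 26 mm high on the white drum just below, upright when read from the side opposite the robot.
- bar_centre (a point): On the drum's upright axis (x = 0, y = -115), at half height (z = 171) of the black T-handle on the head, a level bar. Hub 34 mm in diameter, top z = 186. Two opposite arms, 12 mm wide, round ends 18 mm in diameter, 56 mm long from the axis, z = 162 to 180, above cover and palm knob (z = 150). A fingertip can push an arm round the axis.
- drum (a joint): Angle of drum and T-handle in rad, growing anticlockwise from above. Number n (0 to 9) is centred in the window at n x 0.6283: 7 at 4.398, again every full turn (-1.885). Turns either way without end, stays where left (0.15 N m), no clicks. With 7 centred the bar lies along the press's x; at other values it is turned by the difference.
- handle_pivot (a point): Pivot of the toggle clamp's handle behind the fence, at x = -72, y = 40, z = 80 of the press; the handle swings about the press's y axis.
- handle_tip (a point): Free end of the clamp's handle, 90 mm from the pivot: black round grip 18 mm in diameter over the outer 60 mm, on a steel shank. Open, it leans back 35 degrees from upright towards the robot (-x) and the clamp's arm stands up beside the fence; pushed over towards +x it brings the arm's rubber foot down on the board.
- clamp_handle (a joint): Swing of the clamp's handle in rad: 0 open (leaning back), about 0.96 shut (leaning 20 degrees to +x, foot on the board). An over-centre spring drives it to whichever side of about 0.5 it is on; pushing it over takes about 8 N at the tip.
- knob_top (a point): Centre of the top of the black palm knob, a mushroom 34 mm in diameter above the head's cover, over the board's end: x = 0, y = -45, z = 150 when up.
- plunger (a joint): How far the palm knob is pressed, in m: 0 up, 0.014 fully down, where the rubber type meets the board. It springs back; about 8 N when down.
- glue: White-capped glue bottle, 66 mm in diameter, 150 mm high, standing on the bench; bystander. Origin at its base.
- mallet: Hammer, 270 mm long, lying on the bench along its own x; bystander.
- square: Try square: dark wooden stock 120 mm, steel blade 180 mm, lying flat; bystander. Origin under the middle of its stock.
There are look-alikes about, which are no part of the job. Leave any red or turquoise look-alike of the part that bears board_mid alone.

How it is judged:
By the outcome, as a careful person would: the job done as asked, in the order asked, and still so for the second after the job is handed in, with the robot touching nothing.
It also fails if it takes over 64 s, if anything falls off the work surface, if the arm or the gripper's body presses on something with over 40 N, if the wrist force passes 120 N, or if a joint passes its speed limit or range.

## Working session

There is one attempt and no reset: what is moved stays moved. The work goes in short steps, Python scripts to look and compute and a tool call to move; the robot and the scene stay as the last step left them, time stands still between calls to the robot, and variables do not carry over. Pictures are saved under pics/ and viewed, at most 10 in all, crops included, and the job is handed in when it is done.

Besides the shell and the picture viewer there is one more tool, called as a command line: name --argument value ..., lists and objects as JSON in quotes. carry_out: Moves the arm, as the interface text tells. Its arguments: {"type":"object","properties":{"deltas":{"type":"array"}},"required":["deltas"]}

```bash
mkdir -p pics; ls
cat > h.py <<'E'
import numpy as np, cv2
from plant import ctrl
def save(s,n): cv2.imwrite(f'pics/{n}.png', s['color'][:,:,::-1])
def proj(s,X):
    c=(s['R']@np.atleast_2d(X).T).T+s['t']; p=(s['camera_matrix']@c.T).T
    return p[:,:2]/p[:,2:]
def ray(s,px):
    d=np.linalg.inv(s['camera_matrix'])@np.array([px[0],px[1],1.]); R=np.array(s['R'])
    return -R.T@s['t'], R.T@d
def atz(s,px,z):
    o,d=ray(s,px); return o+d*(z-o[2])/d[2]
E
python3 - <<'E'
from h import *
o=ctrl.get_obs(); print(o['tool_pos'],o['orientation'],o['clock'])
ims=[]
for n in ('side','top'):
    s=ctrl.snapshot(n); ims.append(s['color'])
    print(n,s['camera_matrix'].tolist(),np.array(s['R']).round(3).tolist(),np.array(s['t']).round(3).tolist())
    for k in ['fence','stop','home','board_mid','window','bar_centre','handle_pivot','handle_tip','knob_top','press','glue']:
        r=ctrl.spot_point(s,k); print(k,[(np.round(x['centre'],1).tolist(),round(x['p'],2)) for x in r[:3]])
    save(s,n)
E
```

```text
pics
[ 0.30471384 -0.60172585  0.22560663] [ 1.79903495e+02 -5.82330112e-03 -1.53147906e+02] 0.0
side [[420.2678841141311, 0.0, 325.60587497197497], [0.0, 420.2678841141311, 197.4176594291558], [0.0, 0.0, 1.0]] [[-0.998, -0.055, 0.013], [-0.049, 0.728, -0.684], [0.028, -0.684, -0.729]] [0.491, 0.107, 1.421]
fence [([300.0, 231.2], 0.78)]
stop [([288.8, 199.4], 0.71)]
home [([292.4, 221.9], 0.72)]
board_mid [([382.2, 253.6], 0.96), ([281.3, 232.8], 0.78), ([249.7, 330.9], 0.73)]
window [([289.1, 161.5], 0.71), ([292.4, 166.0], 0.68)]
bar_centre [([289.5, 159.5], 0.73), ([305.5, 139.0], 0.57)]
handle_pivot [([311.2, 222.7], 0.91)]
handle_tip [([328.7, 199.9], 0.53), ([281.7, 232.7], 0.52), ([284.4, 182.0], 0.39)]
knob_top [([285.2, 181.7], 0.64)]
press [([289.1, 225.6], 0.67)]
glue [([307.7, 382.9], 0.84), ([362.6, 140.9], 0.7)]
top [[430.64631754882527, 0.0, 317.5071428519599], [0.0, 430.64631754882527, 194.5197909180337], [0.0, 0.0, 1.0]] [[0.035, -0.999, 0.005], [-0.976, -0.036, -0.215], [0.215, 0.003, -0.977]] [0.004, 0.513, 1.569]
fence [([304.0, 180.1], 0.81)]
stop [([339.3, 170.2], 0.64), ([324.7, 172.8], 0.57)]
home [([313.0, 169.2], 0.87), ([431.6, 178.9], 0.67)]
board_mid [([223.8, 153.6], 0.9), ([221.0, 250.5], 0.87), ([184.4, 194.0], 0.73)]
window [([372.9, 162.9], 0.92)]
bar_centre [([357.6, 158.8], 0.71)]
handle_pivot [([310.0, 186.5], 0.78)]
handle_tip [([311.3, 191.6], 0.51)]
knob_top [([332.2, 160.7], 0.55)]
press [([322.4, 171.8], 0.55)]
glue [([185.6, 196.6], 0.8), ([433.6, 178.0], 0.59)]
```

Run:
```python
import cv2
a=cv2.imread('pics/side.png')[90:400,180:480]; b=cv2.imread('pics/top.png')[80:290,150:500]
a=cv2.resize(a,(580,600)); b=cv2.resize(b,(800,480),interpolation=2)
a=cv2.resize(cv2.imread('pics/side.png')[110:310,210:410],(600,600),interpolation=2)
cv2.imwrite('pics/a.png',a); cv2.imwrite('pics/b.png',b)
```

```text
(no output)
```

View pics/a.png

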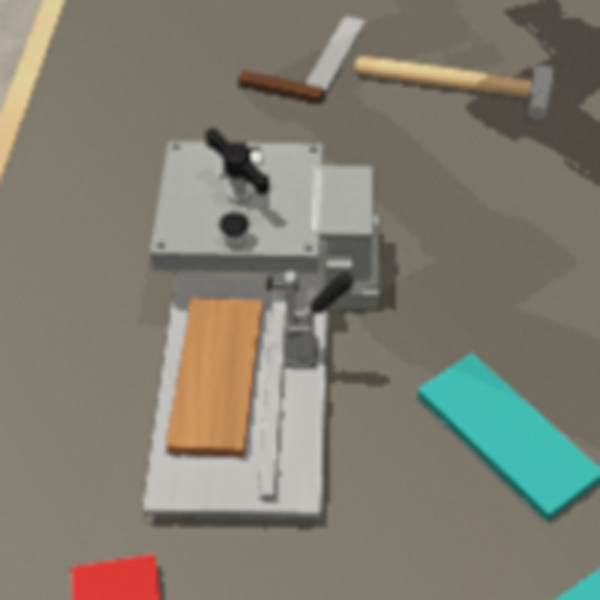

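View pics/b.png

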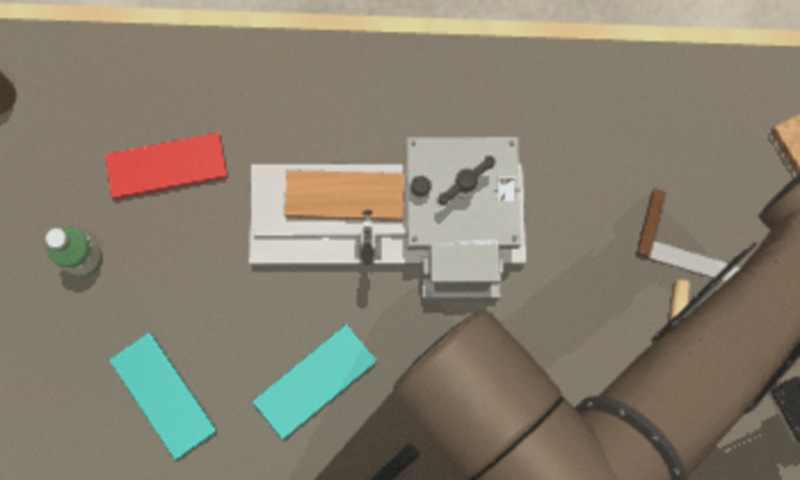

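```bash
cat >> h.py <<'E'
def T(p,P):  # press mm -> world m
    P=np.atleast_2d(P)/1000.; c,s_=np.cos(p[2]),np.sin(p[2])
    return np.c_[p[0]+c*P[:,0]-s_*P[:,1], p[1]+s_*P[:,0]+c*P[:,1], P[:,2]]
def inv(p,X):
    X=np.atleast_2d(X); c,s_=np.cos(p[2]),np.sin(p[2]); d=X[:,:2]-np.array(p[:2])
    return np.c_[c*d[:,0]+s_*d[:,1], -s_*d[:,0]+c*d[:,1], X[:,2]]*1000
E
python3 - <<'E'
from h import *
from scipy.optimize import least_squares
S=ctrl.snapshot('side');Tp=ctrl.snapshot('top')
sc=lambda l:np.array(l)/3+[210,110]
tc=lambda l:np.array(l)/(800/350)+[150,80]
P=[(90,-25,118),(90,-205,118),(-90,-205,118),(-90,-25,118),(75,240,30),(-100,240,30)]
t=tc([(407,137),(518,137),(521,245),(405,245),(251,165),(250,264)])
s=sc([(152,255),(165,143),(323,145),(310,256),(145,512),(323,513)])
f=lambda p:np.r_[(proj(Tp,T(p,P))-t).ravel(),(proj(S,T(p,P))-s).ravel()]
r=least_squares(f,[.65,.0,0],loss='soft_l1');p=r.x;print(p,np.degrees(p[2]),f(p).round(1))
np.save('press.npy',p)
for nm,cam,px in (('s',S,sc([(192,297),(262,298),(245,453),(168,449)])),('t',Tp,tc([(404,174),(404,218),(285,216),(285,170)]))):
    print(nm,np.array([inv(p,atz(cam,q,.05))[0] for q in px]).round(0)[:,:2].tolist())
for cam,px in ((S,sc([(212,135),(263,186),(236,157)])),(Tp,tc([(490,162),(443,200),(466,180)]))):
    print(np.array([inv(p,atz(cam,q,.175))[0] for q in px]).round(0)[:,:2].tolist())
for k,P in dict(tip=(-72-52,40,80+74),knob=(0,-45,150),bar=(0,-115,171),home=(0,25,40),win=(0,-185,118)).items(): print(k,T(p,P).round(3), proj(S,T(p,P)).round(0),proj(Tp,T(p,P)).round(0))
E
```

```text
[0.61512003 0.01574905 0.04742958] 2.7175146344593206 [-1.3  0.5 -1.7 -0.  -1.  -0.4  0.4  0.2 -1.2  0.1 -1.6  0.5 -0.6 -1.2
  0.8 -0.8 -0.8 -0.8  2.4 -0.8 -0.4 -1.3 -0.5 -0.9]
s [[50.0, -20.0], [-28.0, -20.0], [-22.0, 187.0], [55.0, 184.0]]
t [[50.0, -26.0], [-27.0, -25.0], [-21.0, 174.0], [59.0, 175.0]]
[[30.0, -151.0], [-31.0, -69.0], [1.0, -115.0]]
[[29.0, -157.0], [-32.0, -82.0], [-0.0, -119.0]]
tip [[0.489 0.05  0.154]] [[326. 202.]] [[310. 195.]]
knob [[ 0.617 -0.029  0.15 ]] [[288. 183.]] [[333. 161.]]
bar [[ 0.621 -0.099  0.171]] [[289. 163.]] [[353. 159.]]
home [[0.614 0.041 0.04 ]] [[288. 222.]] [[314. 169.]]
win [[ 0.624 -0.169  0.118]] [[291. 161.]] [[371. 163.]]
```

carry_out --deltas '[[[-0.9, 0.55, -0.65, -0.119, -1], [-0.9, 0.55, -0.65, -0.119, -1], [-0.9, 0.55, -0.65, -0.119, -1], [-0.9, 0.55, -0.65, -0.119, -1], [-0.9, 0.55, -0.65, -0.119, -1]]]'

```text
clock: 1.8
tool_pos: [0.4164, -0.4212, 0.358]
orientation: [-180.0, -0.0, -109.9]
force: [1.3, -0.7, 0.1]
opening: 0.0531
gripper_force: 0.0
```

```bash
cat >> h.py <<'E'
def Rot(o):
    a,b,c=np.radians(o['orientation']); r=cv2.Rodrigues
    return r(np.array([0,0,c]))[0]@r(np.array([0,b,0]))[0]@r(np.array([a,0,0]))[0]
def go(x,yaw=None,press=None):
    o=ctrl.get_obs(); x=np.array(x,float)
    if press is not None: x=T(press,x)[0]
    d=Rot(o).T@(x-o['tool_pos'])
    t=0 if yaw is None else -((yaw-o['orientation'][2]+180)%360-180)
    print('t',round(o['clock'],2),'at',np.round(o['tool_pos'],4),'yaw',round(o['orientation'][2],1),'q6',round(o['joint_pos'][5]),'F',np.round(o['force'],1),'target',x.round(3),'\n delta',(d/.2).round(4),'turn',round(t/360,4),'rows',np.linalg.norm(d)/.05,abs(t)/8.59)
E
python3 -c "
from h import *
go([.56,-.17,.36],-49.5)"
```

```text
t 1.8 at [ 0.4164 -0.4212  0.358 ] yaw -109.9 q6 6 F [ 1.3 -0.7  0.1] target [ 0.56 -0.17  0.36] 
 delta [-1.4254 -0.2465 -0.0099] turn -0.1679 rows 5.786391832684042 7.0369822029124
```

carry_out --deltas '[[[-1, -0.2, -0.01, -0.119, 1], [-1, -0.2, -0.01, -0.119, 1], [-1, -0.2, -0.01, -0.119, 1], [-1, -0.2, -0.01, -0.119, 1], [-1, -0.2, -0.01, -0.119, 1]]]'

```text
clock: 2.3
tool_pos: [0.525, -0.2448, 0.3584]
orientation: [-180.0, 0.0, -66.8]
force: [-0.7, 0.6, 0.5]
opening: 0.0851
gripper_force: 0.0
```

```bash
python3 -c "
from h import *
go([.621,-.099,.36],-49.5)
p=np.load('press.npy')
s=ctrl.snapshot('wrist'); save(s,'w1')
print('cam',(-np.array(s['R']).T@s['t']).round(3),np.array(s['R'])[2].round(2))
print(proj(s,T(p,[(0,-185,118),(0,-115,171),(0,-45,150)])).round(0))
"
```

```text
t 2.3 at [ 0.525  -0.2448  0.3584] yaw -66.8 q6 29 F [-0.7  0.6  0.5] target [ 0.621 -0.099  0.36 ] 
 delta [-0.4817 -0.7278 -0.007 ] turn -0.0482 rows 3.491386111593542 2.0195428157765276
cam [ 0.555 -0.316  0.516] [-0.11  0.26 -0.96]
[[211. 188.]
 [180. 259.]
 [172. 300.]]
```

View pics/w1.png

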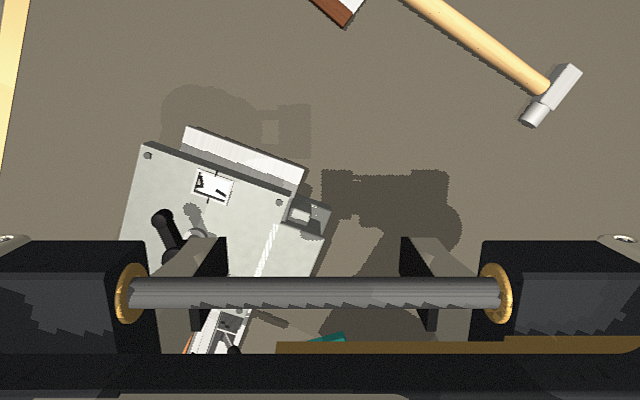

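```bash
cat >> h.py <<'E'
def win(s,p,name,mx=30,my=25,k=6,y0=-185,dx=0,dy=0):
    q=proj(s,T(p,[(-mx,y0-my,118),(-mx,y0+my,118),(mx,y0+my,118),(mx,y0-my,118)])).astype(np.float32)
    w,h=2*my*k,2*mx*k
    M=cv2.getPerspectiveTransform(q,np.float32([[0,0],[w,0],[w,h],[0,h]]))
    cv2.imwrite(f'pics/{name}.png',cv2.warpPerspective(s['color'][:,:,::-1],M,(w,h),flags=cv2.INTER_CUBIC))
E
python3 -c "
from h import *
p=np.load('press.npy')
s=ctrl.snapshot('wrist'); win(s,p,'win1')"
```

```text
(no output)
```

View pics/win1.png

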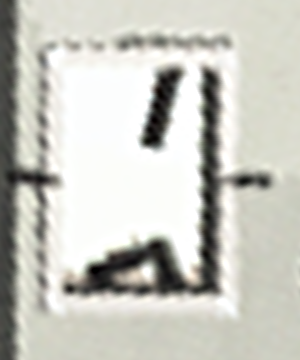

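```bash
python3 -c "
from h import *
p=np.load('press.npy')
go([0,-116,250],-49.5,p)"
```

```text
t 2.4 at [ 0.5235 -0.2474  0.3585] yaw -67.2 q6 29 F [-0.5 -0.5 -0.6] target [ 0.621 -0.1    0.25 ] 
 delta [-0.4902 -0.7333  0.5425] turn -0.0491 rows 4.142136806800893 2.0559398611810593
```

carry_out --deltas '[[[-0.49, -0.733, 0.3, -0.049, 1], [-0.49, -0.733, 0.54, -0.049, 1], [-0.49, -0.733, 0.54, -0.049, 1], [-0.49, -0.733, 0.54, -0.049, 1], [-0.49, -0.733, 0.54, -0.049, 1]]]'

```text
clock: 2.9
tool_pos: [0.6202, -0.1003, 0.2459]
orientation: [179.8, 0.2, -50.1]
force: [-0.6, 0.6, -1.0]
opening: 0.0878
gripper_force: 0.0
```

```bash
python3 -c "
from h import *
p=np.load('press.npy')
go([0,-116,160],-49.5,p)
s=ctrl.snapshot('wrist'); save(s,'w2')
print(proj(s,T(p,[(0,-185,118),(0,-115,186),(0,-45,150)])).round(0), [(x['centre'],x['p']) for x in ctrl.spot_point(s,'bar_centre')])
"
```

```text
t 2.9 at [ 0.6202 -0.1003  0.2459] yaw -50.1 q6 31 F [-0.6  0.6 -1. ] target [ 0.621 -0.1    0.16 ] 
 delta [ 0.0024 -0.0041  0.4296] turn -0.0015 rows 1.7183416355265215 0.0647146390568068
[[363. 121.]
 [310. 215.]
 [258. 265.]] [([312.8, 207.4], 0.64)]
```

View pics/w2.png

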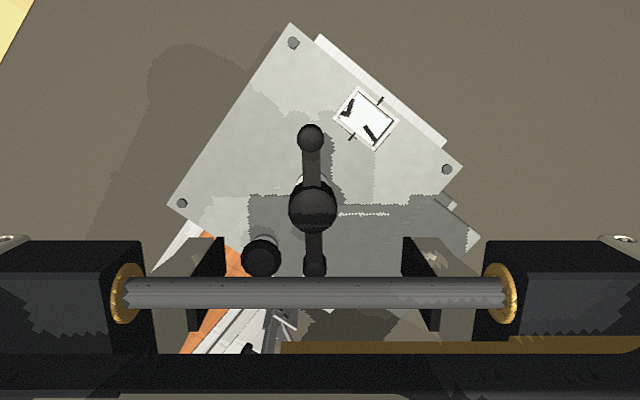

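carry_out --deltas '[[[0.014, -0.004, 0.2, 0, 1], [0.014, -0.004, 0.35, 0, 1], [0.014, -0.004, 0.43, 0, 1], [0.014, -0.004, 0.43, 0, -1], [0.014, -0.004, 0.43, 0, -1]]]'

```text
clock: 3.5
tool_pos: [0.6234, -0.1054, 0.1664]
orientation: [-179.9, -0.1, -50.0]
force: [0.3, -0.3, 0.7]
opening: 0.077
gripper_force: 0.0
```

carry_out --deltas '[[[0, 0, 0, 0, -1], [0, 0, 0, 0, -1], [0, 0, 0, 0, -1], [0, 0, 0, 0, -1], [0, 0, 0, 0, -1]]]'

```text
clock: 4.0
tool_pos: [0.6231, -0.1038, 0.1648]
orientation: [-180.0, -0.0, -49.8]
force: [0.0, -0.1, -0.2]
opening: 0.0373
gripper_force: 0.0
```

carry_out --deltas '[[[0, 0, 0, 0, -1], [0, 0, 0, 0, -1]]]'

```text
clock: 4.2
tool_pos: [0.6234, -0.1036, 0.1647]
orientation: [-180.0, -0.0, -49.8]
force: [1.1, 2.0, 1.4]
opening: 0.0331
gripper_force: 30.0
```

carry_out --deltas '[[[0, 0, 0, 0.023, -1], [0, 0, 0, 0.046, -1], [0, 0, 0, 0.069, -1], [0, 0, 0, 0.092, -1], [0, 0, 0, 0.115, -1]]]'

```text
clock: 4.7
tool_pos: [0.6213, -0.1043, 0.1647]
orientation: [179.8, -0.0, -91.5]
force: [-7.6, 1.2, 5.7]
opening: 0.0332
gripper_force: 30.0
```

carry_out --deltas '[[[0, 0, 0, 0.023, -1], [0, 0, 0, 0.046, -1], [0, 0, 0, 0.069, -1], [0, 0, 0, 0.092, -1], [0, 0, 0, 0.115, -1]]]'

```text
clock: 5.2
tool_pos: [0.6192, -0.1035, 0.1646]
orientation: [179.7, -0.2, -132.9]
force: [-15.1, 7.7, 12.4]
opening: 0.0335
gripper_force: 30.0
```

carry_out --deltas '[[[0, 0, 0, 0.023, -1], [0, 0, 0, 0.046, -1], [0, 0, 0, 0.069, -1], [0, 0, 0, 0.092, -1], [0, 0, 0, 0.115, -1]]]'

```text
clock: 5.7
tool_pos: [0.6183, -0.1016, 0.1646]
orientation: [179.8, -0.4, -174.3]
force: [-19.8, 17.4, 17.6]
opening: 0.033
gripper_force: 30.0
```

```bash
python3 -c "
from h import *
p=np.load('press.npy')
go([0,-116,165],-177.3,p)
s=ctrl.snapshot('wrist'); 
print(proj(s,T(p,[(0,-185,118)])));win(s,p,'win2',y0=-187)
"
```

```text
t 5.7 at [ 0.6183 -0.1016  0.1646] yaw -174.3 q6 -93 F [-19.8  17.4  17.6] target [ 0.621 -0.1    0.165] 
 delta [-0.0122  0.0063 -0.002 ] turn 0.0083 rows 0.055749905687651466 0.34623088836681676
[[204.79100769 221.32238011]]
```

View pics/win2.png

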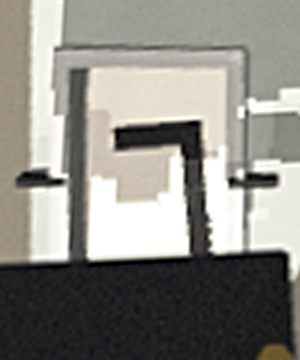

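carry_out --deltas '[[[0, 0, 0, 0.01, -1], [0, 0, 0, 0.01, -1], [0, 0, 0, 0.01, 1], [0, 0, 0, 0.01, 1], [0, 0, 0, 0.01, 1]]]'

```text
clock: 6.25
tool_pos: [0.6231, -0.1041, 0.1646]
orientation: [-180.0, 0.0, -177.6]
force: [-0.4, 1.0, 0.0]
opening: 0.0513
gripper_force: 0.0
```

carry_out --deltas '[[[0, 0, 0, 0, 1], [0, 0, 0, 0, 1], [0, 0, -0.2, 0, 1], [0, 0, -0.4, 0, 1], [0.3, 0, -0.6, 0, 1]]]'

```text
clock: 6.75
tool_pos: [0.5845, -0.1059, 0.2735]
orientation: [-179.9, 0.1, -177.6]
force: [0.1, 0.2, 0.6]
opening: 0.0868
gripper_force: 0.0
```

```bash
python3 -c "
from h import *
p=np.load('press.npy')
go([0,-116,165],-177.3,p)
s=ctrl.snapshot('wrist'); save(s,'w3')
print(proj(s,T(p,[(0,-185,118),(56,-115,175),(-56,-115,175)])));win(s,p,'win3',mx=55,my=75,k=5,y0=-140)
"
```

```text
t 6.75 at [ 0.5845 -0.1059  0.2735] yaw -177.6 q6 -96 F [0.1 0.2 0.6] target [ 0.621 -0.1    0.165] 
 delta [-0.181   0.0219  0.5425] turn -0.0008 rows 2.289335406211483 0.03517799689646313
[[245.75670007 217.56377936]
 [320.07913902 302.85547069]
 [320.16096261 173.14885425]]
```

View pics/win3.png

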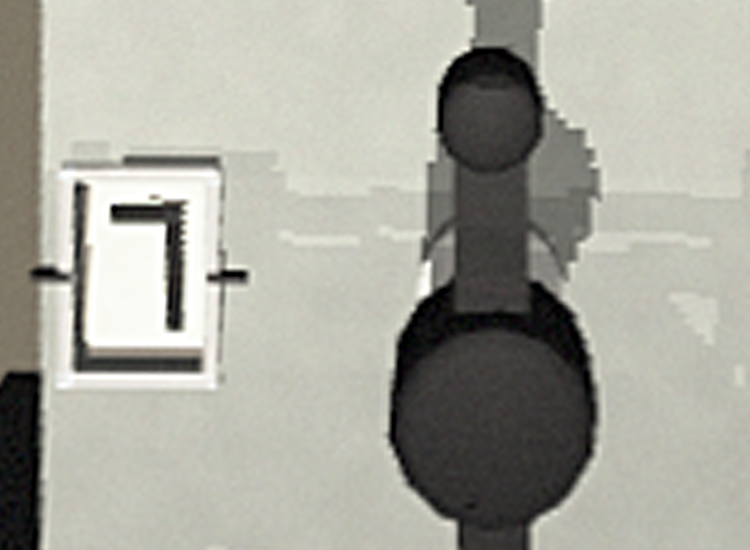

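```bash
python3 -c "
from h import *
p=np.load('press.npy')
go([86,105,250],-177.3,p)
s=ctrl.snapshot('top');t=ctrl.snapshot('side')
for c in (s,t):
  print([(inv(p,atz(c,x['centre'],.04)).round(0),round(x['p'],2)) for x in ctrl.spot_point(c,'board_mid')])
"
```

```text
t 6.8 at [ 0.5789 -0.1066  0.2793] yaw -177.6 q6 -96 F [-7.7  0.4  1.8] target [0.696 0.125 0.25 ] 
 delta [-0.6319  1.1314  0.1497] turn -0.001 rows 5.218337499332551 0.04065710285683842
[(array([[-311.,  375.,   40.]]), 0.82), (array([[ 74., 377.,  40.]]), 0.8), (array([[-300.,  125.,   40.]]), 0.58)]
[(array([[18., 74., 40.]]), 0.95), (array([[ 82., 409.,  40.]]), 0.83), (array([[-303.,  157.,   40.]]), 0.73), (array([[-307.,  398.,   40.]]), 0.57), (array([[-7., 47., 40.]]), 0.46)]
```

carry_out --deltas '[[[-0.25, 0.25, 0, 0, -1], [-0.4, 0.5, 0, 0, -1], [-0.55, 0.75, 0, 0, -1], [-0.6, 0.9, 0, 0, -1], [-0.6, 1, 0, 0, -1]]]'

```text
clock: 7.5
tool_pos: [0.6944, 0.1016, 0.2687]
orientation: [-179.9, -0.2, -177.6]
force: [0.1, -0.4, -0.5]
opening: 0.0533
gripper_force: 0.0
```

```bash
python3 -c "
from h import *
p=np.load('press.npy')
go([86,105,37],-177.3,p)
"
```

```text
t 7.5 at [0.6944 0.1016 0.2687] yaw -177.6 q6 -112 F [ 0.1 -0.4 -0.5] target [0.696 0.125 0.037] 
 delta [-0.0177  0.1164  1.1584] turn -0.0009 rows 4.65742430675033 0.03602595610284274
```

carry_out --deltas '[[[-0.018, 0.12, 0.25, 0, -1], [-0.018, 0.12, 0.5, 0, -1], [-0.018, 0.12, 0.75, 0, -1], [-0.018, 0.12, 0.9, 0, -1], [-0.018, 0.12, 0.99, 0, -1]]]'

```text
clock: 8.0
tool_pos: [0.6929, 0.1224, 0.0674]
orientation: [-179.8, -0.5, -177.6]
force: [-0.1, -0.1, 1.5]
opening: 0.0131
gripper_force: 0.0
```

carry_out --deltas '[[[0, 0, 0.05, 0, -1], [0, 0, 0.1, 0, -1], [0, 0, 0.14, 0, -1], [0, 0, 0.15, 0, -1], [0, 0, 0.15, 0, -1]]]'

```text
clock: 8.5
tool_pos: [0.6959, 0.1233, 0.0447]
orientation: [180.0, 0.0, -177.6]
force: [-0.2, 0.9, -0.5]
opening: 0.0004
gripper_force: 0.0
```

```bash
python3 -c "
from h import *
p=np.load('press.npy')
go([60,105,37],-177.3,p);go([49,105,37],-177.3,p)
"
```

```text
t 8.5 at [0.6959 0.1233 0.0447] yaw -177.6 q6 -113 F [-0.2  0.9 -0.5] target [0.67  0.123 0.037] 
 delta [0.1291 0.006  0.0385] turn -0.0009 rows 0.5393429412274096 0.037359242155347486
t 8.5 at [0.6959 0.1233 0.0447] yaw -177.6 q6 -113 F [-0.2  0.9 -0.5] target [0.659 0.123 0.037] 
 delta [0.1841 0.0057 0.0385] turn -0.0009 rows 0.7525649763272727 0.037359242155347486
```

carry_out --deltas '[[[0.02, 0, 0.033, 0, -1], [0.05, 0, 0.033, 0, -1], [0.08, 0, 0.033, 0, -1], [0.105, 0, 0.033, 0, -1], [0.13, 0, 0.033, 0, -1]]]'

```text
clock: 9.0
tool_pos: [0.6694, 0.1224, 0.0382]
orientation: [180.0, 0.0, -177.6]
force: [1.5, 0.9, -0.7]
opening: 0.0004
gripper_force: 0.5
```

carry_out --deltas '[[[0.01, 0, 0, 0, -1], [0.02, 0, 0, 0, -1], [0.03, 0, 0, 0, -1], [0.04, 0, 0, 0, -1], [0.05, 0, 0, 0, -1]]]'

```text
clock: 9.5
tool_pos: [0.6629, 0.122, 0.039]
orientation: [180.0, 0.3, -177.6]
force: [12.5, -4.0, -0.7]
opening: 0.0007
gripper_force: 6.6
```

```bash
python3 -c "
from h import *
p=np.load('press.npy')
go([49,105,37],-177.3,p)
s=ctrl.snapshot('side')
print([(inv(p,atz(s,x['centre'],.04)).round(0),round(x['p'],2)) for x in ctrl.spot_point(s,'board_mid')])
"
```

```text
t 9.5 at [0.6629 0.122  0.039 ] yaw -177.6 q6 -115 F [12.5 -4.  -0.7] target [0.659 0.123 0.037] 
 delta [0.0188 0.0056 0.0097] turn -0.0007 rows 0.0875026425519158 0.030691008592005298
[(array([[-303.,  390.,   40.]]), 0.81), (array([[14., 79., 40.]]), 0.79), (array([[ 76., 405.,  40.]]), 0.76), (array([[-288.,  155.,   40.]]), 0.65)]
```

carry_out --deltas '[[[0.007, 0, 0, 0, -1], [0.015, 0, 0, 0, -1], [0.015, 0, 0, 0, -1]]]'

```text
clock: 9.9
tool_pos: [0.6628, 0.1221, 0.0404]
orientation: [179.9, 0.6, -177.5]
force: [16.7, -4.0, -0.3]
opening: 0.0007
gripper_force: 8.2
```

carry_out --deltas '[[[-0.05, 0, 0, 0, -1], [-0.05, 0.1, -0.25, 0, -1], [-0.05, 0.3, -0.45, -0.024, -1], [0.1, 0.45, -0.5, -0.048, -1], [0.25, 0.5, -0.5, -0.072, -1]]]'

```text
clock: 10.4
tool_pos: [0.6031, 0.2228, 0.14]
orientation: [180.0, 0.2, -151.4]
force: [-0.4, 0.7, -0.4]
opening: 0.0003
gripper_force: 0.0
```

carry_out --deltas '[[[0, 0, 0, -0.0235, -1], [0, 0, 0, -0.047, -1], [0, 0, 0, -0.0705, -1], [0, 0, 0, -0.094, -1], [0, 0, 0, -0.1175, -1]]]'

```text
clock: 10.9
tool_pos: [0.6016, 0.2193, 0.137]
orientation: [179.9, -0.1, -109.2]
force: [0.1, -0.3, -0.0]
opening: 0.0006
gripper_force: 0.0
```

```bash
python3 -c "
from h import *
p=np.load('press.npy')
go([2,208,37],-87.3,p)
"
```

```text
t 10.9 at [0.6016 0.2193 0.137 ] yaw -109.2 q6 -57 F [ 0.1 -0.3 -0. ] target [0.607 0.224 0.037] 
 delta [-0.0304 -0.0203  0.4999] turn -0.0608 rows 2.005095238551554 2.549526720750473
```

carry_out --deltas '[[[-0.03, -0.02, 0.05, -0.0235, -1], [-0.03, -0.02, 0.15, -0.047, -1], [-0.03, -0.02, 0.3, -0.061, -1], [-0.03, -0.02, 0.42, -0.061, -1], [-0.03, -0.02, 0.49, -0.061, -1]]]'

```text
clock: 11.4
tool_pos: [0.6066, 0.2229, 0.037]
orientation: [179.8, -0.1, -87.6]
force: [-0.1, 0.7, -0.3]
opening: 0.0004
gripper_force: 0.0
```

```bash
python3 -c "
from h import *
p=np.load('press.npy')
go([2,146,37],-87.3,p)
go([2,135,37],-87.3,p)
"
```

```text
t 11.4 at [0.6066 0.2229 0.037 ] yaw -87.6 q6 -35 F [-0.1  0.7 -0.3] target [0.61  0.162 0.037] 
 delta [ 0.3066 -0.0052  0.0005] turn -0.0009 rows 1.2267357410174675 0.03708666787538272
t 11.4 at [0.6066 0.2229 0.037 ] yaw -87.6 q6 -35 F [-0.1  0.7 -0.3] target [0.611 0.151 0.037] 
 delta [ 0.3616 -0.0055  0.0006] turn -0.0009 rows 1.446724450926993 0.03708666787538272
```

carry_out --deltas '[[[0.06, 0, 0, 0, -1], [0.12, 0, 0, 0, -1], [0.18, 0, 0, 0, -1], [0.24, 0, 0, 0, -1], [0.29, 0, 0, 0, -1]]]'

```text
clock: 11.9
tool_pos: [0.6114, 0.1649, 0.0409]
orientation: [-179.9, 0.1, -87.6]
force: [0.2, 1.4, 0.8]
opening: 0.0002
gripper_force: 0.8
```

carry_out --deltas '[[[0.015, 0, 0, 0, -1], [0.03, 0, 0, 0, -1], [0.045, 0, 0, 0, -1], [0.055, 0, 0, 0, -1], [0.065, 0, 0, 0, -1]]]'

```text
clock: 12.4
tool_pos: [0.6113, 0.1531, 0.0397]
orientation: [-180.0, 0.0, -87.6]
force: [0.6, 1.0, 0.7]
opening: 0.0006
gripper_force: 0.8
```

carry_out --deltas '[[[0.01, 0, 0.01, 0, -1], [0.02, 0, 0.01, 0, -1], [0.03, 0, 0.01, 0, -1]]]'

```text
clock: 12.7
tool_pos: [0.6122, 0.1496, 0.0376]
orientation: [-179.9, 0.2, -87.6]
force: [-4.1, 20.6, -0.2]
opening: 0.0002
gripper_force: 10.3
```

```bash
python3 -c "
from h import *
p=np.load('press.npy')
go([2,135,37],-87.3,p)
s=ctrl.snapshot('side');save(s,'s4')
cv2.imwrite('pics/s4c.png',cv2.resize(s['color'][170:300,240:360,::-1],(552,598),interpolation=2))
"
```

```text
t 12.7 at [0.6122 0.1496 0.0376] yaw -87.6 q6 -29 F [-4.1 20.6 -0.2] target [0.611 0.151 0.037] 
 delta [-0.0056  0.0071  0.0029] turn -0.0008 rows 0.03819879815333691 0.033134607625731505
```

View pics/s4c.png

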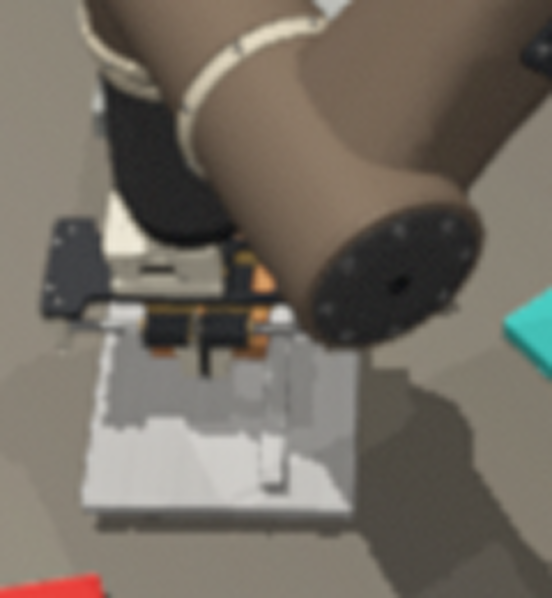

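carry_out --deltas '[[[-0.06, 0, 0, 0, -1], [-0.1, 0, -0.25, 0.01, -1], [0, -0.05, -0.45, 0.0335, -1], [0.1, -0.25, -0.5, 0.057, -1], [0.2, -0.45, -0.5, 0.0805, -1]]]'

```text
clock: 13.25
tool_pos: [0.7051, 0.111, 0.1417]
orientation: [-179.8, 0.2, -116.8]
force: [0.9, 0.5, 0.0]
opening: 0.0003
gripper_force: 0.0
```

carry_out --deltas '[[[0, 0, 0, 0.0235, -1], [0, 0, 0, 0.047, -1], [0, 0, 0, 0.0705, -1], [0, 0, 0, 0.094, -1], [0, 0, 0, 0.1175, -1]]]'

```text
clock: 13.75
tool_pos: [0.7027, 0.1104, 0.137]
orientation: [-180.0, -0.1, -159.2]
force: [0.1, 0.1, -0.4]
opening: -0.0
gripper_force: 0.0
```

```bash
python3 -c "
from h import *
p=np.load('press.npy')
go([80,84,38],-177.3,p)
"
```

```text
t 13.75 at [0.7027 0.1104 0.137 ] yaw -159.2 q6 -94 F [ 0.1  0.1 -0.4] target [0.691 0.103 0.038] 
 delta [ 0.0656 -0.0116  0.495 ] turn 0.0502 rows 1.9980230531034138 2.1046726752069476
```

carry_out --deltas '[[[0, 0, 0.05, 0.0235, -1], [0.065, -0.012, 0.15, 0.049, -1], [0.065, -0.012, 0.3, 0.049, -1], [0.065, -0.012, 0.43, 0.049, -1], [0.065, -0.012, 0.495, 0.049, -1]]]'

```text
clock: 14.25
tool_pos: [0.69, 0.1031, 0.0357]
orientation: [-179.9, -0.3, -176.5]
force: [-1.2, -0.6, -0.6]
opening: 0.0005
gripper_force: 0.0
```

carry_out --deltas '[[[0.05, 0, 0, 0, -1], [0.09, 0, 0, 0, -1], [0.12, 0, 0, 0, -1], [0.135, 0, 0, 0, -1], [0.15, 0, 0, 0, -1]]]'

```text
clock: 14.75
tool_pos: [0.6639, 0.1026, 0.0406]
orientation: [179.9, 0.3, -176.5]
force: [8.3, -1.6, -0.0]
opening: 0.0006
gripper_force: 4.3
```

carry_out --deltas '[[[0.008, 0, 0, 0, -1], [0.016, 0, 0, 0, -1], [0.02, 0, 0, 0, -1], [0.02, 0, 0, 0, -1]]]'

```text
clock: 15.15
tool_pos: [0.6637, 0.1026, 0.0418]
orientation: [179.9, 0.6, -176.4]
force: [13.4, -3.3, -0.4]
opening: 0.0006
gripper_force: 6.3
```

carry_out --deltas '[[[-0.06, 0, 0, 0, -1], [-0.06, 0, -0.25, 0, -1], [-0.06, 0, -0.5, 0, -1], [-0.06, 0, -0.75, 0, -1], [0.1, 0, -1, 0, -1]]]'

```text
clock: 15.65
tool_pos: [0.6448, 0.1008, 0.2331]
orientation: [-180.0, 0.1, -176.5]
force: [0.4, -0.2, 1.0]
opening: 0.0003
gripper_force: 0.0
```

```bash
python3 -c "
from h import *
p=np.load('press.npy')
go([-155,42,240],-177.3,p)
s=ctrl.snapshot('wrist');save(s,'w5')
q=ctrl.snapshot('side')
print(proj(s,T(p,[(0,25,40),(40,125,50),(-40,125,50),(-124,40,154)])).round(0))
cv2.imwrite('pics/w5c.png',np.hstack([cv2.resize(s['color'][:,:,::-1],(480,300)),cv2.resize(q['color'][170:300,250:350,::-1],(300,390))[:300]]))
for c,k in ((s,'handle_tip'),(q,'handle_tip'),(q,'board_mid')): print([(np.round(x['centre']),round(x['p'],2)) for x in ctrl.spot_point(c,k)])
"
```

```text
t 15.65 at [0.6448 0.1008 0.2331] yaw -176.5 q6 -113 F [ 0.4 -0.2  1. ] target [0.458 0.05  0.24 ] 
 delta [ 0.9459 -0.1953 -0.0353] turn 0.0022 rows 3.8662096651997624 0.09096340305039854
[[255. 138.]
 [354. 180.]
 [358.  98.]
 [243. -51.]]
[(array([254., 139.]), 0.17)]
[(array([325., 200.]), 0.58)]
[(array([250., 332.]), 0.89), (array([284., 219.]), 0.81), (array([382., 256.]), 0.76), (array([394., 328.]), 0.59), (array([361., 136.]), 0.49)]
```

View pics/w5c.png

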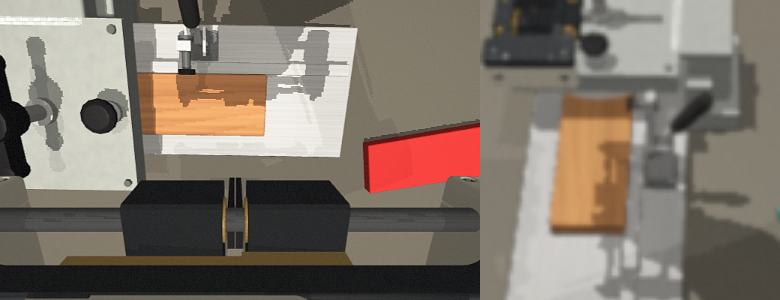

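carry_out --deltas '[[[0.24, -0.05, -0.035, 0, -1], [0.48, -0.1, -0.035, 0, -1], [0.72, -0.15, -0.035, 0, -1], [0.92, -0.195, -0.035, 0, -1], [0.946, -0.195, -0.035, 0, -1]]]'

```text
clock: 16.4
tool_pos: [0.4524, 0.0486, 0.2368]
orientation: [-180.0, -0.2, -176.5]
force: [0.5, 0.6, 0.6]
opening: 0.0003
gripper_force: 0.0
```

```bash
python3 -c "
from h import *
p=np.load('press.npy')
go([-155,41,145],-177.3,p)
"
```

```text
t 16.4 at [0.4524 0.0486 0.2368] yaw -176.5 q6 -118 F [0.5 0.6 0.6] target [0.458 0.049 0.145] 
 delta [-0.0315  0.0018  0.4587] turn 0.0022 rows 1.8390857308900268 0.09088253607498914
```

carry_out --deltas '[[[-0.01, 0, 0.22, 0, -1], [-0.01, 0, 0.4, 0, -1], [-0.01, 0, 0.46, 0, -1], [-0.05, 0, 0.46, 0, -1], [-0.1, 0, 0.46, 0, -1]]]'

```text
clock: 16.9
tool_pos: [0.4766, 0.0513, 0.1454]
orientation: [-179.9, -0.2, -176.5]
force: [-20.2, 1.6, 16.9]
opening: 0.0003
gripper_force: 13.3
```

carry_out --deltas '[[[-0.06, 0, 0, 0, -1], [-0.12, 0, 0, 0, -1], [-0.18, 0, 0, 0, -1], [-0.24, 0, 0, 0, -1], [-0.3, 0, 0, 0, -1]]]'

```text
clock: 17.4
tool_pos: [0.5386, 0.0556, 0.1464]
orientation: [180.0, 0.1, -176.5]
force: [0.2, -0.0, -0.0]
opening: 0.0005
gripper_force: 0.0
```

```bash
python3 -c "
from h import *
p=np.load('press.npy')
go([-66,41,145],-177.3,p)
q=ctrl.snapshot('side')
print([(np.round(x['centre']),round(x['p'],2)) for x in ctrl.spot_point(q,'handle_tip')])
for a in (-35,0,20): print(proj(q,T(p,(-72+90*np.sin(np.radians(a)),40,80+90*np.cos(np.radians(a))))))
"
```

```text
t 17.4 at [0.5386 0.0556 0.1464] yaw -176.5 q6 -113 F [ 0.2 -0.  -0. ] target [0.547 0.054 0.145] 
 delta [-0.0428 -0.0126  0.0071] turn 0.0022 rows 0.1805536098344478 0.09381163923503799
[]
[[326.14177791 202.03353149]]
[[309.22087201 198.17267355]]
[[299.14372379 199.24858515]]
```

carry_out --deltas '[[[0.08, 0, 0, 0, -1], [0.1, 0, -0.2, 0, -1], [0.1, 0, -0.42, 0, -1], [-0.1, 0, -0.5, 0, -1], [-0.3, 0, -0.5, 0, -1]]]'

```text
clock: 18.0
tool_pos: [0.599, 0.0596, 0.2511]
orientation: [179.9, 0.5, -176.4]
force: [0.6, 0.3, 0.8]
opening: 0.0004
gripper_force: 0.0
```

```bash
python3 -c "
from h import *
p=np.load('press.npy')
go([0,-45,200],-177.3,p)
s=ctrl.snapshot('wrist');q=ctrl.snapshot('side')
print([(np.round(x['centre']),round(x['p'],2)) for x in ctrl.spot_point(q,'handle_tip')])
for c in (s,q):
  print([(np.round(x['centre']),round(x['p'],2)) for x in ctrl.spot_point(c,'knob_top')],proj(c,T(p,[(0,-45,150)])))
cv2.imwrite('pics/w6c.png',np.hstack([cv2.resize(s['color'][:,:,::-1],(480,300)),cv2.resize(q['color'][140:270,250:350,::-1],(300,390))[:300]]))
"
```

```text
t 18.0 at [0.599  0.0596 0.2511] yaw -176.4 q6 -111 F [0.6 0.3 0.8] target [ 0.617 -0.029  0.2  ] 
 delta [-0.0614 -0.4494  0.2552] turn 0.0024 rows 2.081646306886002 0.10243934570889027
[(array([297., 195.]), 0.63)]
[(array([194., 214.]), 0.71)] [[198.76169747 211.79502299]]
[(array([301., 234.]), 0.34)] [[287.78165971 182.77630908]]
```

View pics/w6c.png

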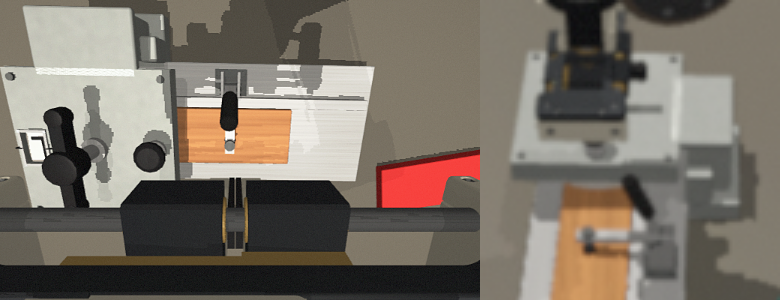

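carry_out --deltas '[[[-0.06, -0.22, 0.05, 0, -1], [-0.06, -0.42, 0.15, 0, -1], [-0.06, -0.455, 0.3, 0, -1], [-0.06, -0.455, 0.4, 0, -1], [-0.06, -0.455, 0.45, 0, -1]]]'

```text
clock: 18.75
tool_pos: [0.6121, -0.0318, 0.1542]
orientation: [-180.0, -0.1, -176.5]
force: [-0.9, 0.4, 0.6]
opening: 0.0005
gripper_force: 0.0
```

carry_out --deltas '[[[0, 0, 0.04, 0, -1], [0, 0, 0.07, 0, -1], [0, 0, 0.1, 0, -1], [0, 0, 0.12, 0, -1], [0, 0, 0.13, 0, -1]]]'

```text
clock: 19.25
tool_pos: [0.6141, -0.0311, 0.1358]
orientation: [-179.9, 0.2, -176.4]
force: [-24.4, 5.2, 50.9]
opening: 0.0003
gripper_force: 25.6
```

carry_out --deltas '[[[0, 0, 0, 0, -1], [0, 0, -0.08, 0, -1], [0, 0, -0.2, 0, -1], [0, 0, -0.4, 0, -1], [0, 0, -0.6, 0, -1]]]'

```text
clock: 19.75
tool_pos: [0.6139, -0.0308, 0.2516]
orientation: [180.0, 0.0, -176.5]
force: [0.7, -0.1, 0.4]
opening: 0.0003
gripper_force: 0.0
```

```bash
python3 -c "
from h import *
p=np.load('press.npy')
go([0,-45,200],-177.3,p)
q=ctrl.snapshot('wrist')
print([(np.round(x['centre']),round(x['p'],2)) for x in ctrl.spot_point(q,'knob_top')],proj(q,T(p,[(0,-45,150),(0,-45,136)])))
"
```

```text
t 19.75 at [ 0.6139 -0.0308  0.2516] yaw -176.5 q6 -102 F [ 0.7 -0.1  0.4] target [ 0.617 -0.029  0.2  ] 
 delta [-0.0171  0.0067  0.2578] turn 0.0024 rows 1.033765699735391 0.0985210396751705
[(array([310., 203.]), 0.58)] [[315.10102902 201.31599009]
 [314.99752005 196.20083384]]
```

Knob pressed to its end stop at 14 mm and sprung back; the arm is clear.

```bash
python3 -c "
from plant import ctrl
print(ctrl.close_job())"
```

```text
the job is handed in; nothing more can be done
None
```

The job is handed in, with the result not reported back: 7 centred in the window, board pushed up to fence and stop, clamp shut on it, and the knob then pressed down once (14 mm, 51 N on the fingertip) and sprung back; the bystanders were not touched.

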